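# Lock the dust box's access panel with its quarter-turn fastener

## Robot

A 6-joint arm with a two-finger parallel gripper is mounted at the origin on the work surface. World frame = base frame: x ahead of the robot, y to its left, z up, the work surface at z = 0. Lengths are in m, angles in degrees, forces in N, time in s.
With the tool pointing down it reaches from about 0.375 to 0.925 m from the base axis. Payload 5.7 kg.
Tool frame: the origin (TCP) lies between the finger pads; the fingertips stand 25 mm ahead of it and the grasp point (between the pads) lies 6 mm ahead of it; z points along the fingers, y is the line along which they close (so a half turn about z gives the same grasp; the last joint's range is limited). The gripper opens to 88 mm and grips with 3 to 60 N. Pads are 20 mm wide; open, the fingers measure 115 mm over their backs; the gripper's body (75 mm by 178 mm) begins 61 mm behind the grasp point.
Start: joints at [-6.595, 20.558, 86.54, -0, 72.909, -6.595], TCP at [0.6, -0, 0.248] pointing down, gripper open.
Joint ranges: [-170.27, 170.27], [-57.76, 135], [12.27, 136.19], [-55.21, 235.2], [11.17, 155.16], [-170.74, 170.74]. Speed limits (degrees/s): [136.94, 136.94, 180, 180, 180, 180].

## Interface

Orientations are given as a 3x3 rotation matrix whose columns are the frame's x, y, z axes.
In Python, from workcell import robot, cams gives the robot as it stands. The module is installed in compiled form; this text tells all that it offers.
- The arm moves only by the tool apply_moves, never from a script. Its argument "rows" is a list of rows, each a list of 3 entries, a list of its own where there are three numbers: the shift along the tool's x, y, z in cm, then the turn about the tool's z in rad, then the gripper's target within -1 to 1 (fully open at 1, half-way at 0, shut at -1). A call has 1 to 12 rows; each row shifts and turns the commanded pose from where the row before left it, along the tool's axes as they then stand; what a row does not reach is not made up. A row lasts 1/10 s, in which the tool goes at most 50 mm and 8.59 degrees, less where a joint would pass 70% of its speed; a pose out of reach is approached as far as the arm can. A call is refused whole if a number of a shift passes 5 or a number of a turn 0.15, either way. A call with a gripper value outside its range is refused whole. The fingers move at their own pace and stop on an object; "grip_force" is the grip in N (left out, the last holds). Time passes only in rows, so rows that do not move let the fingers close. It gives the time, the measured TCP pose, the force, the opening and the grip force at its end, in the units of the state.
- robot.sense(): the state, without advancing time (a new reading comes with each control period).
- cams.camera(name): name is "scene" or "side" or "wrist"; returns (picture, depth): 400x640x3 uint8, red, green, blue; 400x640 float32, m along the optical axis (not along the pixel's ray), 0 where there is no reading.
- cams.calibration(name): a dict with "vfov" (degrees; the focal length in pixels is half the picture's height over the tangent of half this angle, whatever the lens; pixels are square), "cx", "cy" (the principal point, pixels), "pose" (4x4, takes a point from camera to world coordinates). Camera axes: x right, y down, z forward; pixel columns grow to the right and rows downward; lengths in m; the calibration is good to about 2 mm. The wrist camera is an equidistant fisheye: a pixel r from the principal point sees the ray r / f radians off the axis. A picture is of the moment at which its call begins: read the wrist's pose just before it. calibration takes no time and is no camera call; for the wrist camera it gives the pose at the moment of the call.
- robot.finish_job(): hands the job in; it is judged then, once.
The state is a dict: "time": time; "joints": joint angles; "dq": joint speeds; "joint_efforts": joint torques, N m; "ee_pos": TCP position; "eef_rot": TCP orientation; "wrist_force": force on the tool from outside, world axes, zero at the start; "moment": the same for the moment, N m; "opening": opening from 0.0 (shut) to 1.0 (fully open); "finger_force": force on a finger pad.
Only numpy, scipy, OpenCV 4.12 (cv2) and the standard library are available. Lean on these libraries where they do the work, as an engineer would, in place of code of your own. Each camera call takes 0.05 s, during which the arm holds its last target. There are 200 camera calls.

## Task

The access panel on top of the grey dust box stands ajar on its sprung hinge. Set a fingertip in the slot of its big round quarter-turn fastener, press the panel down shut and, still pressing, turn the fastener clockwise a quarter turn to its stop, so that the panel stays locked down when you let go. Use finger pressure only: do not grip or force the fastener, do not pull the panel up, and leave the jars, tools and other things around it where they are.

Things in the scene. Friction and masses are not known exactly. Their poses are not given: they have to be found in the camera images.
- dust_box: Bench dust box, a fixed grey steel box 240 (x) x 360 (y) x 100 mm tall; it cannot be shifted. Origin: centre of its underside, on the table. Its own x points away from its near (louvred) side towards the hinge, y to its left, z up.
- panel (a joint): Access panel angle, rad: 0 = shut flat on the box, larger = further ajar. Aluminium plate 200 (x) x 230 (y) x 8 mm, hinged at its far (+x) edge; hinge line in the box frame: x = 100, z = 100 mm, along y; the near edge rises. A spring holds it ajar at 0.2 to 0.3 and opens it again unless locked; pressing it shut at the fastener takes about 5 N, then it meets the solid rim.
- panel_edge (a point): Point on the panel's upper face, 10 mm in from the middle of its near (free) edge; 190 mm from the hinge line. x and z axes go with the panel (z out of its upper face).
- cam (a joint): Angle of the quarter-turn fastener, rad: 0 = unlocked, slot parallel to the hinge line; grows turning clockwise seen from above; stop at 1.6 = locked, slot square to the hinge line. Starts at 0 to 0.4. Turns stiffly (about 0.06 N m), stays where it is left.
- dial: The fastener's round plastic head: grey disc 92 mm across, 4 thick, with two parallel upright black ribs (each 68 long, 14 thick, 14 high) and between them the finger slot, 32 wide, 14 deep, open at both ends. Origin: on the turning axis, on the panel's upper face; y along the slot, x across, z out of the panel. In the box frame with the panel shut: x = -42, y = 50, z = 108 mm.
- slot (a point): Centre of the slot's floor, on the fastener's turning axis, 4 mm above the panel's upper face (112 mm above the table when the panel is shut); 142 mm from the hinge line. Same axes as the head: y along the slot, x across, z out of the panel.
- tongue_tip (a point): Tip of the sloping steel tongue under the panel, which turns with the fastener. With the panel held down it passes under the box's near rim from about 0.95 rad on, draws the panel down and holds it (about 0.02 rad from flat when let go). Turned with the panel up, it lies over the rim and the panel cannot shut, so press first and keep pressing while turning.
- paint_jar: Bystander, loose: closed screw-top jar, 42 mm across, 55 mm tall, standing on the box's top beside the panel. Origin: centre of its underside.
- burnisher: Bystander, loose: turned wooden edge burnisher, 34 mm across, 62 mm tall, standing on the box's top beside the panel. Origin: centre of its underside.
- hammer: Bystander, loose: small hammer 220 mm long, lying on the table along the box's near side. Origin: middle of its length, along its x.
- cup: Bystander, loose: cup, 72 mm across, 85 mm tall, on the table at the box's left. Origin: centre of its underside.
- glue: Bystander, loose: bottle, 60 mm across, 130 mm tall, on the table to the left. Origin: centre of its underside.
- block: Bystander, loose: dark wooden block 90 x 50 x 35 mm, on the table to the left. Origin: centre of its underside.
- tape_ring: Bystander, loose: cardboard ring, 90 mm across, 25 mm tall, on the table to the right. Origin: centre of its underside.
- stain_can: Bystander, loose: closed can, 68 mm across, 90 mm tall, on the table to the right. Origin: centre of its underside.

How it is judged:
By the outcome, as a careful person would: the job done as asked, in the order asked, and still so for the second after the job is handed in, with the robot touching nothing.
It also fails if it takes over 35 s, if anything falls off the work surface, if the arm or the gripper's body presses on something with over 40 N, if the wrist force passes 120 N, or if a joint passes its speed limit or range.

## Working session

There is one attempt and no reset: what is moved stays moved. The work goes in short steps, Python scripts to look and compute and a tool call to move; the robot and the scene stay as the last step left them, time stands still between calls to the robot, and variables do not carry over. Pictures are saved under pics/ and viewed, at most 10 in all, crops included, and the job is handed in when it is done.

Besides the shell and the picture viewer there is one more tool, called after "Emit:" by a JSON object that holds its "op" and its "data". apply_moves: Moves the arm, as the interface text tells. Its arguments: {"type":"object","properties":{"rows":{"type":"array"},"grip_force":{"type":"number"}},"required":["rows"]}

```bash
mkdir -p pics; cat > h.py <<'E'
import numpy as np, cv2
from workcell import robot, cams
def cloud(name):
    c=cams.calibration(name); im,d=cams.camera(name)
    f=200/np.tan(np.radians(c['vfov']/2)); v,u=np.mgrid[0:400,0:640]
    P=np.stack([(u-c['cx'])/f*d,(v-c['cy'])/f*d,d],-1)@c['pose'][:3,:3].T+c['pose'][:3,3]
    P[d==0]=np.nan
    return im,P,c
E
python3 - <<'E'
from h import *
for n in ['scene','side']:
    im,P,c=cloud(n); cv2.imwrite(f'pics/{n}0.png',im[...,::-1]); np.save(n+'.npy',P); print(n,c['pose'].round(3))
s=robot.sense(); print(s)
E
```

```text
scene [[-0.862  0.367 -0.349  0.909]
 [ 0.506  0.638 -0.58   0.665]
 [ 0.009 -0.677 -0.736  0.915]
 [ 0.     0.     0.     1.   ]]
side [[ 0.971 -0.172  0.165  0.299]
 [-0.238 -0.664  0.709 -1.062]
 [-0.013 -0.728 -0.686  1.098]
 [ 0.     0.     0.     1.   ]]
{'time': 0.1, 'joints': array([-6.59250779e+00,  2.05929315e+01,  8.65929398e+01, -2.22963494e-03,
        7.29077221e+01, -6.59654937e+00]), 'dq': array([ 0.0629385 , -0.12021024, -0.15788028,  0.09885877, -0.09609589,
       -0.03182181]), 'joint_efforts': array([-1.00573943e-03, -5.16363215e+01, -2.71407151e+01,  6.75204420e-02,
        2.75516213e-02, -3.27900011e-05]), 'ee_pos': array([5.99417540e-01, 6.97257914e-05, 2.46901702e-01]), 'eef_rot': array([[-8.18840096e-05,  9.99998673e-01, -1.62698230e-03],
       [ 9.99999985e-01,  8.21291236e-05,  1.50589376e-04],
       [ 1.50722799e-04, -1.62696995e-03, -9.99998665e-01]]), 'wrist_force': array([0.5822062 , 0.28430239, 0.28955361]), 'moment': array([-0.00793084, -0.01800345, -0.00264139]), 'finger_force': 0.0, 'opening': 1.0046669340995231}
```

View pics/scene0.png

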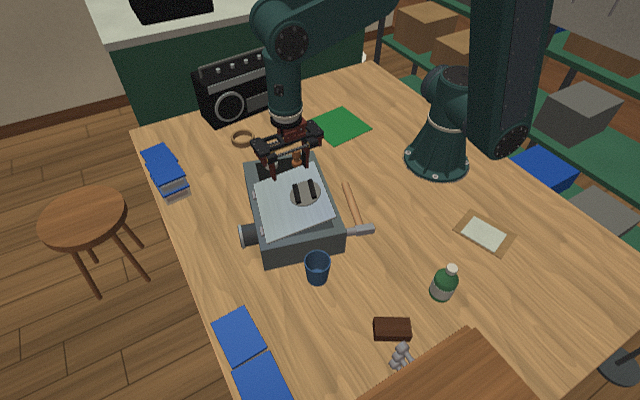

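View pics/side0.png

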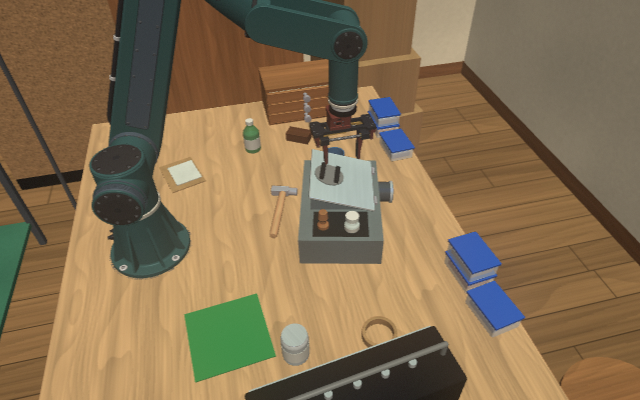

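The scene view shows the dial at about (305,191) with its ribs dark, the panel around (290,205), and the jars at the box's −y end. The side view shows the dial at (329,175), the burnisher and paint jar at (323,220) and (352,222), and the hammer on the near side.

```bash
python3 - <<'E'
from h import *
for n,px in [('scene',[(305,191),(297,187),(313,187),(275,215),(320,215),(270,180),(262,205),(330,240),(345,238)]),('side',[(329,175),(323,172),(337,174),(350,190),(350,165),(320,195),(323,215),(352,218),(340,255),(302,258),(381,258)])]:
    P=np.load(n+'.npy'); print(n)
    for u,v in px: print((u,v),P[v,u].round(3))
# rim/top of box: level points z~0.1 
Q=[]
for n in ['scene','side']:
    P=np.load(n+'.npy').reshape(-1,3)
    m=(abs(P[:,2]-.1)<.006)&(P[:,0]>.4)&(P[:,0]<.85)&(abs(P[:,1])<.4)
    Q.append(P[m]); print(n,m.sum(),P[m].min(0),P[m].max(0))
Q=np.vstack(Q).astype(np.float32)[:,:2]
r=cv2.minAreaRect(Q); print(r)
P=np.load('side.npy'); im=cv2.imread('pics/side0.png')
cr=cv2.resize(im[140:270,280:410],None,fx=4,fy=4,interpolation=cv2.INTER_CUBIC)
im=cv2.imread('pics/scene0.png')
c2=cv2.resize(im[145:275,235:365],None,fx=4,fy=4,interpolation=cv2.INTER_CUBIC)
cv2.imwrite('pics/crop.png',cv2.resize(np.hstack([cr,c2]),(800,400)))
E
```

```text
scene
(305, 191) [0.563 0.02  0.145]
(297, 187) [0.58  0.003 0.155]
(313, 187) [nan nan nan]
(275, 215) [0.669 0.037 0.119]
(320, 215) [0.573 0.12  0.147]
(270, 180) [ 0.622 -0.095  0.12 ]
(262, 205) [ 0.683 -0.021  0.112]
(330, 240) [0.565 0.163 0.078]
(345, 238) [0.523 0.175 0.073]
side
(329, 175) [0.569 0.024 0.147]
(323, 172) [0.549 0.021 0.166]
(337, 174) [0.59  0.011 0.157]
(350, 190) [ 0.62  -0.031  0.122]
(350, 165) [0.654 0.084 0.122]
(320, 195) [ 0.52  -0.061  0.151]
(323, 215) [ 0.508 -0.149  0.156]
(352, 218) [ 0.583 -0.179  0.156]
(340, 255) [ 0.543 -0.204  0.037]
(302, 258) [ 0.436 -0.177  0.024]
(381, 258) [ 0.656 -0.238  0.03 ]
scene 2403 [ 0.42686869 -0.3941235   0.09403813] [0.84998157 0.39978784 0.10596278]
side 3069 [ 0.42872951 -0.39748016  0.0940103 ] [0.84998487 0.39910643 0.10599448]Traceback (most recent call last):
  File "<stdin>", line 12, in <module>
cv2.error: OpenCV(4.12.0) /io/opencv/modules/imgproc/src/convhull.cpp:143: error: (-215:Assertion failed) total >= 0 && (depth == CV_32F || depth == CV_32S) in function 'convexHull'
```

```bash
python3 - <<'E'
from h import *
A=[np.load(n+'.npy').reshape(-1,3) for n in ['scene','side']]
for Q in A:
    Q=Q[np.isfinite(Q).all(1)]
    m=(Q[:,0]>.46)&(Q[:,0]<.72)&(abs(Q[:,1])<.2)&(Q[:,2]>.107)&(Q[:,2]<.175)
    R=Q[m]; rng=np.random.default_rng(0); best=0
    for _ in range(400):
        a,b,c=R[rng.choice(len(R),3,False)]; n=np.cross(b-a,c-a)
        if np.linalg.norm(n)<1e-6: continue
        n/=np.linalg.norm(n); n*=np.sign(n[2])
        if n[2]<.9: continue
        k=abs((R-a)@n)<.003
        if k.sum()>best: best=k.sum(); K=k
    for _ in range(3):
        c0=R[K].mean(0); n=np.linalg.svd(R[K]-c0,full_matrices=False)[2][2]; n*=np.sign(n[2]); K=abs((R-c0)@n)<.003
    tilt=np.arccos(n[2]); hd=-np.array([-n[0],-n[1]])/np.hypot(n[0],n[1])  # downhill = +x box
    yaw=np.arctan2(hd[1],hd[0]); print('tilt',tilt,'yaw',np.degrees(yaw),'n',K.sum(),'c',c0)
    print(cv2.minAreaRect(R[K][:,:2].astype(np.float32).copy()))
    h=(R-c0)@n; d=np.linalg.norm((R-[.566,.022,.15])[:,:2],axis=1)
    T=R[(h>.013)&(h<.024)&(d<.055)]; 
    ct=T.mean(0); e=np.linalg.svd((T-ct)[:,:2],full_matrices=False)
    print('ribs',len(T),ct,T.min(0),T.max(0),cv2.minAreaRect(T[:,:2].astype(np.float32).copy()))
im=cv2.imread('pics/side0.png')
cr=cv2.resize(im[140:270,280:410],(400,400),interpolation=cv2.INTER_CUBIC)
im=cv2.imread('pics/scene0.png')
c2=cv2.resize(im[145:275,235:365],(400,400),interpolation=cv2.INTER_CUBIC)
cv2.imwrite('pics/crop.png',np.hstack([cr,c2]))
E
```

```text
tilt 0.2641682022860113 yaw -14.736731907554239 n 3506 c [0.61306287 0.0283994  0.13174624]
((0.6011874675750732, -0.010745421051979065), (0.29147791862487793, 0.19884039461612701), 75.9728775024414)
ribs 186 [0.57324405 0.0291137  0.16035363] [ 0.53656488 -0.01361842  0.14930894] [0.60937942 0.06827213 0.17169389] ((0.5716648101806641, 0.027513129636645317), (0.07122403383255005, 0.05869856849312782), 70.32180786132812)
tilt 0.26635486467052266 yaw -15.10963045722459 n 2337 c [ 0.60587844 -0.00238785  0.13303389]
((0.5982894897460938, -0.027280762791633606), (0.3225913941860199, 0.20126095414161682), 75.26668548583984)
ribs 137 [0.57039839 0.02362476 0.16214255] [ 0.53574073 -0.01733806  0.15074505] [0.60567027 0.0680953  0.1720605 ] ((0.5704944729804993, 0.02519497275352478), (0.07202654331922531, 0.05848829075694084), 70.05475616455078)
```

View pics/crop.png

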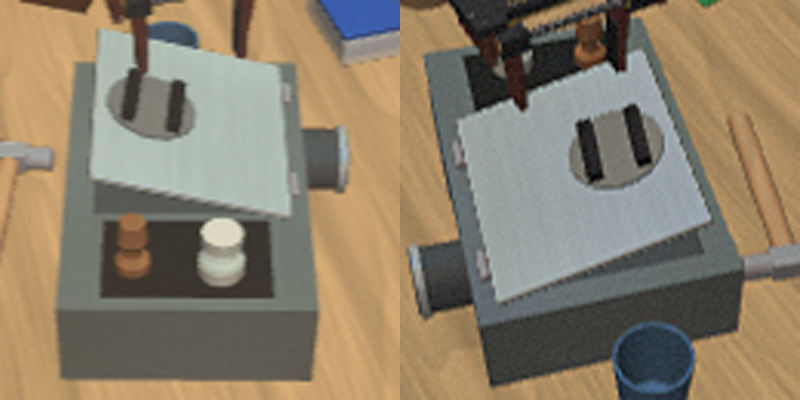

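Box yaw is about −14.9°, panel tilt about 0.265 rad, and the slot direction about 70° (cam ≈ 0.08). The slot floor is near (0.5675, 0.027, 0.147), and should be at (0.560, 0.029, 0.112) once shut. My plan is to part the fingers slightly, with both tips lying along the slot. I'll position above it first.

Emit:
{"op": "apply_moves", "data": {"rows": [[[2.7, -3.2, 0], 0, -0.48], [[0, 0, 0], -0.136, -0.48], [[0, 0, 0], -0.136, -0.48], [[0, 0, 0], -0.136, -0.48], [[0, 0, 0], -0.136, -0.48], [[0, 0, 0], -0.136, -0.48], [[0, 0, 0], -0.136, -0.48], [[0, 0, 0], -0.136, -0.48], [[0, 0, 0], -0.136, -0.48], [[0, 0, 0], -0.136, -0.48], [[0, 0, 1], 0, -0.48], [[0, 0, 0], 0, -0.48]], "grip_force": 10}}

```text
time: 1.3
ee_pos: [0.5668, 0.0271, 0.2358]
eef_rot: [[-0.939, 0.343, -0.003], [0.343, 0.939, 0.0], [0.003, -0.001, -1.0]]
wrist_force: [-0.2, -0.5, -0.3]
opening: 0.259
finger_force: 0.0
```

```bash
python3 - <<'E'
from h import *
c=cams.calibration('wrist'); im,d=cams.camera('wrist'); cv2.imwrite('pics/w1.png',im[...,::-1]); np.save('wd.npy',d)
s=robot.sense(); R=s['eef_rot'];p=s['ee_pos']; print(s['time'],p,R.round(3),s['opening'],c)
f=200/np.tan(np.radians(c['vfov']/2)); M=np.linalg.inv(c['pose'])
def proj(X):
    q=M[:3,:3]@X+M[:3,3]; r=np.hypot(q[0],q[1]); th=np.arctan2(r,q[2]); return np.array([c['cx'],c['cy']])+f*th*q[:2]/r
print('slot pred',proj(np.array([.5675,.027,.147])),'tip',proj(p+R@[0,0,.025]))
# cloud by fisheye
v,u=np.mgrid[0:400,0:640]; x=u-c['cx'];y=v-c['cy'];r=np.hypot(x,y)+1e-9;th=r/f
P=np.stack([x/r*np.tan(th)*d,y/r*np.tan(th)*d,d],-1)@c['pose'][:3,:3].T+c['pose'][:3,3]; P[d==0]=np.nan; np.save('wP.npy',P)
E
```

```text
1.35 [0.56703777 0.02709101 0.2363422 ] [[-0.939  0.343 -0.003]
 [ 0.343  0.939  0.   ]
 [ 0.003 -0.001 -1.   ]] 0.2634906043583571 {'vfov': 65.70646984690485, 'cx': 318.77331577244234, 'cy': 200.59373148170724, 'pose': array([[ 0.34348006,  0.91202565,  0.22412199,  0.50505237],
       [ 0.93915839, -0.33311745, -0.08375133,  0.04898392],
       [-0.00172442,  0.23925296, -0.97095574,  0.37375482],
       [ 0.        ,  0.        ,  0.        ,  1.        ]])}
slot pred [320.33942897 213.74176906] tip [320.53363514 244.77344045]
```

View pics/w1.png

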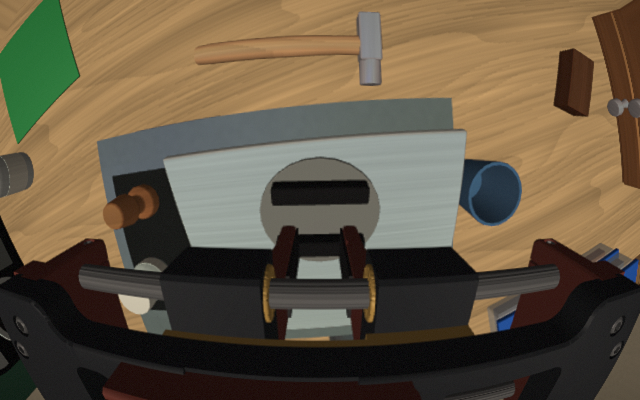

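The wrist view shows the disc spanning columns 260–380, the near rib at (273–369, 181–204), level, and the fingers centred at column 320. I'll measure the rib and disc edges in this view's depth.

```bash
python3 - <<'E'
import numpy as np
P=np.load('wP.npy'); s=np.radians(-14.9); X=np.array([np.cos(s),np.sin(s)]);Y=np.array([-X[1],X[0]])
o=np.array([.567,.0271])
for u,v in [(275,185),(320,184),(366,184),(320,190),(320,198),(320,213),(320,219),(320,160),(264,205),(376,205),(320,240)]:
    p=P[v,u]; print((u,v),p.round(4),'boxrel x,y',((p[:2]-o)@X).round(4),((p[:2]-o)@Y).round(4))
E
```

```text
(275, 185) [0.5323 0.0066 0.1661] boxrel x,y -0.0283 -0.0287
(320, 184) [0.5425 0.0358 0.1651] boxrel x,y -0.0259 0.0021
(366, 184) [0.5533 0.0657 0.1653] boxrel x,y -0.0232 0.0337
(320, 190) [0.5456 0.0347 0.1696] boxrel x,y -0.0227 0.0018
(320, 198) [0.5512 0.0326 0.1675] boxrel x,y -0.0167 0.0013
(320, 213) [0.5661 0.0272 0.1497] boxrel x,y -0.0009 -0.0001
(320, 219) [0.5712 0.0254 0.1476] boxrel x,y 0.0045 -0.0006
(320, 160) [0.5274 0.0413 0.1605] boxrel x,y -0.0419 0.0036
(264, 205) [ 0.5452 -0.0096  0.1529] boxrel x,y -0.0116 -0.041
(376, 205) [0.5747 0.0691 0.1503] boxrel x,y -0.0034 0.0425
(320, 240) [0.5845 0.0205 0.1554] boxrel x,y 0.0186 -0.0019
```

Emit:
{"op": "apply_moves", "data": {"rows": [[[0, 0, 2.0], 0, -0.48], [[0, 0, 2.0], 0, -0.48], [[0, 0, 1.0], 0, -0.48], [[0, 0, 0.7], 0, -0.48], [[0, 0, 0], 0, -0.48]]}}

```text
time: 1.85
ee_pos: [0.5675, 0.027, 0.1799]
eef_rot: [[-0.94, 0.341, -0.002], [0.341, 0.94, 0.0], [0.002, -0.0, -1.0]]
wrist_force: [-0.9, 0.3, 0.6]
opening: 0.259
finger_force: 0.0
```

Emit:
{"op": "apply_moves", "data": {"rows": [[[0, 0, 0.5], 0, -0.48], [[0.1, 0, 0.5], 0, -0.48], [[0.15, 0, 0.5], 0, -0.48], [[0.1, 0, 0.5], 0, -0.48], [[0.1, -0.05, 0.5], 0, -0.48], [[0.1, 0, 0.5], 0, -0.48], [[0.05, 0, 0.5], 0, -0.48], [[0.05, 0, 0.3], 0, -0.48], [[0, 0, 0], 0, -0.48]]}}

```text
time: 2.75
ee_pos: [0.5617, 0.0288, 0.1423]
eef_rot: [[-0.94, 0.34, -0.0], [0.34, 0.94, 0.0], [0.0, 0.0, -1.0]]
wrist_force: [0.6, 0.1, 2.3]
opening: 0.261
finger_force: 1.4
```

Emit:
{"op": "apply_moves", "data": {"rows": [[[0.05, 0, 0.3], 0, -0.48], [[0.05, 0, 0.2], 0, -0.48], [[0, 0, 0.1], 0, -0.48], [[0, 0, 0], 0, -0.48]]}}

```text
time: 3.15
ee_pos: [0.5612, 0.0289, 0.1373]
eef_rot: [[-0.94, 0.34, 0.001], [0.34, 0.94, -0.0], [-0.001, 0.0, -1.0]]
wrist_force: [-1.2, -0.3, 8.3]
opening: 0.258
finger_force: 4.1
```

```bash
python3 - <<'E'
from h import *
im,P,c=cloud('side'); s=robot.sense(); print(s['wrist_force'],s['moment'],s['ee_pos'])
cv2.imwrite('pics/s2.png',cv2.resize(im[130:270,260:420,::-1],(640,560),interpolation=cv2.INTER_CUBIC))
E
```

```text
[0.16129761 0.20626659 7.87668152] [0.05844717 0.01629445 0.04063259] [0.56124077 0.02896159 0.13726612]
```

View pics/s2.png

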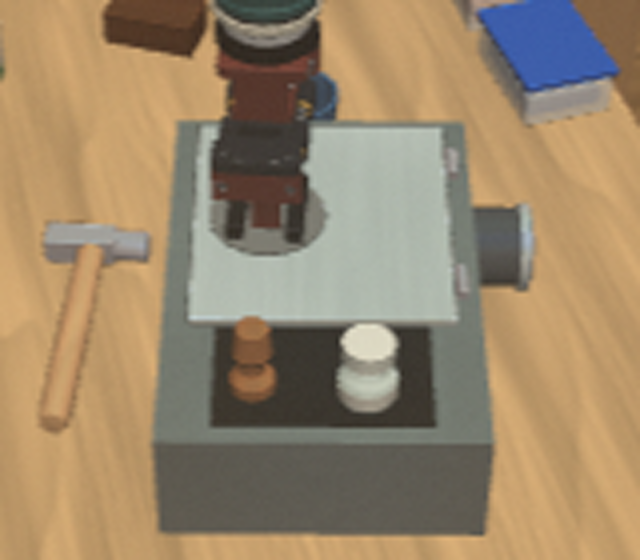

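The panel is now flat, and the finger sits between the two ribs at (265,205) in the crop. I'll press a little more, then turn clockwise.

Emit:
{"op": "apply_moves", "data": {"rows": [[[0, 0, 0.15], 0, -0.48], [[0, 0, 0.05], 0, -0.48], [[0, 0, 0], 0.1, -0.48], [[0, 0, 0], 0.1, -0.48], [[0, 0, 0], 0.1, -0.48], [[0, 0, 0], 0.1, -0.48], [[0, 0, 0], 0.1, -0.48], [[0, 0, 0], 0.1, -0.48]]}}

```text
time: 4.0
ee_pos: [0.561, 0.0286, 0.137]
eef_rot: [[-0.581, 0.814, 0.001], [0.814, 0.581, -0.001], [-0.002, 0.0, -1.0]]
wrist_force: [-5.2, -1.8, 24.6]
opening: 0.264
finger_force: 12.2
```

```bash
python3 -c "
from h import *
s=robot.sense(); print(s['wrist_force'],s['moment'],s['ee_pos'],s['eef_rot'][:,1])"
```

```text
[-5.2413509  -1.75894496 24.62077294] [-0.22617216  0.98722402  0.08574937] [0.56097841 0.02857043 0.13701063] [8.13597787e-01 5.81427999e-01 3.50661042e-04]
```

Emit:
{"op": "apply_moves", "data": {"rows": [[[0, 0, -0.05], 0.1, -0.48], [[0, 0, 0], 0.1, -0.48], [[0, 0, 0], 0.1, -0.48], [[0, 0, 0], 0.1, -0.48], [[0, 0, 0], 0.1, -0.48], [[0, 0, 0], 0.1, -0.48], [[0, 0, 0], 0.1, -0.48], [[0, 0, 0], 0.1, -0.48]]}}

```text
time: 4.8
ee_pos: [0.5603, 0.0284, 0.1371]
eef_rot: [[0.179, 0.984, -0.0], [0.984, -0.179, -0.001], [-0.001, -0.0, -1.0]]
wrist_force: [-6.0, -2.5, 22.3]
opening: 0.263
finger_force: 11.2
```

```bash
python3 -c "
from h import *
s=robot.sense(); print(s['wrist_force'],s['moment'],s['ee_pos'],s['eef_rot'][:,1])"
```

```text
[-5.99330705 -2.51156142 22.2582698 ] [-0.34852942  1.12614131  0.12892673] [0.56025557 0.02843731 0.13706329] [ 9.83927562e-01 -1.78568057e-01 -5.01926496e-05]
```

Emit:
{"op": "apply_moves", "data": {"rows": [[[0, 0, 0], 0.08, -0.48], [[0, 0, 0], 0.08, -0.48], [[0, 0, 0], 0.06, -0.48], [[0, 0, 0], 0, -0.48]]}}

```text
time: 5.2
ee_pos: [0.5613, 0.0287, 0.1371]
eef_rot: [[0.387, 0.922, 0.002], [0.922, -0.387, -0.001], [0.0, 0.002, -1.0]]
wrist_force: [-3.4, -0.8, 19.8]
opening: 0.257
finger_force: 9.8
```

```bash
python3 -c "
from h import *
s=robot.sense(); print(s['wrist_force'],s['moment'],s['ee_pos'],s['eef_rot'][:,1])
c=cams.calibration('wrist'); im,d=cams.camera('wrist'); cv2.imwrite('pics/w3.png',im[...,::-1])"
```

```text
[-3.40573279 -0.83796641 19.76138559] [-0.12849616  0.74595743 -0.01998532] [0.56127868 0.0287473  0.1370809 ] [ 0.9220524  -0.3870606   0.00185848]
```

View pics/w3.png

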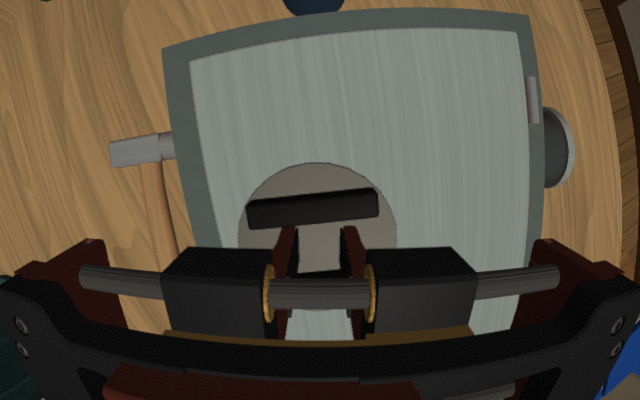

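The wrist view shows the rib running (247,214)→(377,200), about 7° behind the tool. The slot is therefore at about −16°, practically at the stop. I'll turn a little further to make sure.

Emit:
{"op": "apply_moves", "data": {"rows": [[[0, 0, 0], 0.05, -0.48], [[0, 0, 0], 0.05, -0.48], [[0, 0, 0], 0, -0.48]]}}

```text
time: 5.55
ee_pos: [0.562, 0.0288, 0.1371]
eef_rot: [[0.477, 0.879, 0.003], [0.879, -0.477, -0.001], [0.001, 0.003, -1.0]]
wrist_force: [-2.6, -0.4, 17.4]
opening: 0.263
finger_force: 8.9
```

```bash
python3 -c "
from h import *
s=robot.sense(); print(s['wrist_force'],s['moment'],s['ee_pos'],s['eef_rot'][:,1])
c=cams.calibration('wrist'); im,d=cams.camera('wrist'); cv2.imwrite('pics/w4.png',im[...,::-1])
for i in (cv2.imread('pics/w3.png'),cv2.imread('pics/w4.png')):
    m=(i[175:240,235:395].max(2)<45).astype(np.uint8); n,l,st,ce=cv2.connectedComponentsWithStats(m); k=1+st[1:,4].argmax()
    print(cv2.minAreaRect(np.argwhere(l==k)[:,::-1].astype(np.float32).copy()))"
```

```text
[-2.56773909 -0.36618679 17.36628952] [-0.00354091  0.43895393  0.052281  ] [0.56198587 0.02879035 0.13713446] [ 0.87892243 -0.47695548  0.00297247]
((77.84144592285156, 40.07316970825195), (44.06217956542969, 132.1865234375), 83.6598129272461)
((72.83073425292969, 40.43828201293945), (41.8185920715332, 131.61705017089844), 78.42481231689453)
```

The tool turned 5.7° more while the rib stayed at about −17°, so the fastener is at its stop. One small nudge, then I'll lift straight out.

Emit:
{"op": "apply_moves", "data": {"rows": [[[0, 0, 0], 0.04, -0.48], [[0, 0, 0], 0, -0.48], [[0, 0, -0.3], 0, -0.48], [[0, 0, -0.5], 0, -0.48], [[0, 0, -1.0], 0, -0.48], [[0, 0, -2.0], 0, -0.48], [[0, 0, -3.0], 0, -0.48], [[0, 0, -3.0], 0, -0.48], [[0, 0, 0], 0, -0.48], [[0, 0, 0], 0, -0.48]]}}

```text
time: 6.6
ee_pos: [0.5605, 0.029, 0.2335]
eef_rot: [[0.511, 0.86, 0.0], [0.86, -0.511, -0.0], [-0.0, 0.0, -1.0]]
wrist_force: [0.1, -0.2, -0.1]
opening: 0.259
finger_force: 0.0
```

```bash
python3 - <<'E'
from h import *
im,P,c=cloud('side'); im2,P2,c2=cloud('scene'); s=robot.sense(); print(s['wrist_force'],s['ee_pos'])
a=cv2.resize(im[130:270,260:420,::-1],(400,350),interpolation=cv2.INTER_CUBIC)
b=cv2.resize(im2[140:280,225:385,::-1],(400,350),interpolation=cv2.INTER_CUBIC)
cv2.imwrite('pics/s5.png',np.hstack([a,b]))
for Q in (P,P2):
    Q=Q[np.isfinite(Q).all(2)]
    d=np.hypot(Q[:,0]-.56,Q[:,1]-.029); T=Q[(d<.05)&(Q[:,2]>.119)&(Q[:,2]<.135)]; print(len(T),cv2.minAreaRect(T[:,:2].astype(np.float32).copy()),np.median(T[:,2]))
    # near panel edge heights
    X=np.array([.966,-.257]);Y=np.array([.257,.966]); r=Q[:,:2]-[.56,.029]; bx=r@X; by=r@Y
    for lo in (-.055,.08,.12):
        m=(bx>lo)&(bx<lo+.02)&(by>-.15)&(by<.05)&(Q[:,2]>.08)&(Q[:,2]<.2); m&=(np.hypot(bx,by)>.05); print(lo,m.sum(),np.median(Q[m,2]))
E
```

```text
[0.03781095 0.97253467 0.83376434] [0.55955289 0.02910706 0.23195804]
242 ((0.5577372312545776, 0.024790726602077484), (0.08236408233642578, 0.06805340945720673), 71.34734344482422) 0.12759685032818874
-0.055 261 0.11144391307338553
0.08 256 0.1088861699967072
0.12 310 0.10764133963931988
243 ((0.56187903881073, 0.03053552657365799), (0.06151318922638893, 0.06790917366743088), 73.91539001464844) 0.1264627152933887
-0.055 193 0.1103761565812238
0.08 320 0.10744081351634227
0.12 329 0.1064969772636587
```

View pics/s5.png

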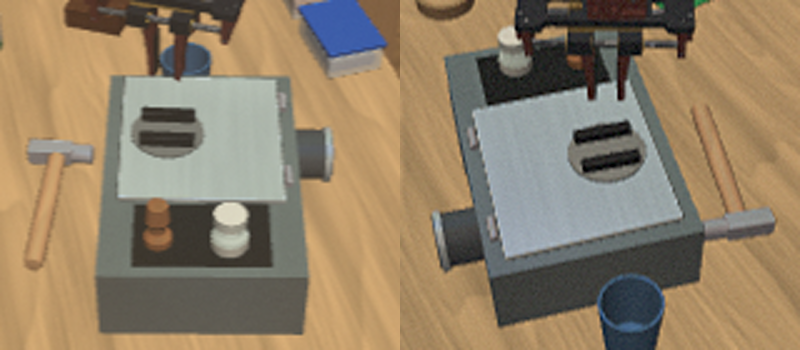

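The panel stays flat, with tilt about 0.02 rad. The ribs are square to the hinge (cam ≈ 1.59), the jars and tools are where they were, and the arm is clear.

```bash
python3 -c "
from workcell import robot
print(robot.finish_job())"
```

```text
the job is handed in; nothing more can be done
None
```

The panel is pressed shut and locked: the fastener is at its clockwise stop (about 1.59 rad), the panel stays down (about 0.02 rad from flat) with the arm clear, nothing around it looks moved, and the job is handed in.

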